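# Soak basket to rinse tub

## Task

Lift the loaded wire basket out of the red soak tank by its orange grip and carry it to the white tub. Bring it to a dead hang with the basket's centre over the middle of the tub, clear of the rim, and keep it hanging still there for 3 seconds; then lower it gently, without shoving the tub, until it stands flat on the tub's floor, let go and draw the hand away. The basket must not swing wildly, and the screwdriver, oil can and jar stay where they are.

Things in the scene. Friction and masses are not known exactly. Their poses are not given: they have to be found in the camera images.
- basket: Wire basket, 120 mm (its x) by 240 mm (its y) by 65 mm high, 0.20 kg empty; origin at the centre of its underside, z up. A tall 6 mm wire bail is welded on: uprights at x = -60 and +60 mm (y = 0) up to a crossbar along x, 260 mm above the underside. Starts on the tank's floor, axes along the tank's, 6 mm clear of the walls all round
- basket_in (a point): Centre of the basket's floor, 4 mm above its underside. A divider at y = 0 parts the basket in two halves; a lidded small-parts tin (84 mm across, 50 mm high) lies in each, about 66 mm from the middle. The tins look the same, but one is full of bolts (0.48 kg, 0.55 to 1.4 times that) and one nearly empty (0.06 kg): nobody can see which
- grip (a point): Centre of the loose orange sleeve on the crossbar: 84 mm long along the basket's x, 26 by 26 mm section, flat sides facing the basket's y; turns freely about x; 0.03 kg. Take it from above, fingers closing along the basket's y; more than 150 mm of free space below it. It lies 260 mm above the basket's underside
- sleeve (a joint): Turn of the sleeve on the crossbar about the basket's x, rad, 0 as built. With the sleeve held, basket and bail swing as one about it, in the basket's y-z plane: equivalent length 255 mm, period 1.01 s, almost no friction (swings last half a minute). Lopsided, it hangs at rest 0.16 rad (0.09 to 0.20) off plumb, swung out along y to the lighter side; in the tank the walls prevent this
- tank: Red sheet-steel soak tank, dry and fixed to the bench: outside 140 mm (x) by 260 mm (y), rim 120 mm above the bench with a flange 10 mm wide outside, walls 4 mm, inner floor 5 mm above its origin (centre of its underside, on the bench), z up. It may be on either side of the bench
- tub: White plastic tub, empty, loose on the bench: outside 240 mm (x) by 340 mm (y) by 100 mm high with a rolled rim 8 mm wide outside, walls and floor 5 mm, inside 230 by 330 mm, 0.9 kg; origin at the centre of its underside, on the bench, z up
- tub_mid (a point): Centre of the tub's inner floor, 5 mm above the bench; the rim is 95 mm above it. Set down here, the tilted basket lands first on its lower bottom edge, 120 mm from its centre, which grips the floor; the sleeve must then come sideways over the basket's centre as the basket levels out, or it is wedged and pressed hard
- screwdriver: Red-handled screwdriver 200 mm long lying loose on the far side of the bench, a bystander; origin at its underside near the middle
- oil_can: Oil can with yellow label, 64 mm across, 150 mm high, standing loose on the far side of the bench, a bystander; origin at the centre of its underside
- jar: Jar with red cap, 70 mm across, 90 mm high, standing loose on the far side of the bench, a bystander; origin at the centre of its underside

How it is judged:
By the outcome, as a careful person would: the job done as asked, in the order asked, and still so for the second after the job is handed in, with the robot touching nothing.
It also fails if it takes over 62 s, if anything falls off the work surface, if the arm or the gripper's body presses on something with over 40 N, if the wrist force passes 120 N, or if a joint passes its speed limit or range.

## Robot

A 7-joint arm with a two-finger parallel gripper is mounted at the origin on the work surface. World frame = base frame: x ahead of the robot, y to its left, z up, the work surface at z = 0. Lengths are in mm, angles in rad, forces in N, time in s.
With the tool pointing down it reaches from about 400 to 875 mm from the base axis. Payload 4.4 kg.
Tool frame: the origin (TCP) lies midway between the tips of the shut fingers; the grasp point (between the pads) lies 19 mm behind it; z points along the fingers, y is the line along which they close (so a half turn about z gives the same grasp; the last joint's range is limited). The gripper opens to 85 mm and grips with 20 to 120 N. Pads are 22 mm wide; open, the fingers measure 114 mm over their backs; the gripper's body (76 mm by 85 mm) begins 54 mm behind the grasp point. The pads swing forward as they close: fully open they stand 13 mm farther back than shut.
Start: joints at [-1.333, 0.628, 0.038, 1.517, -0.027, 0.996, -0.02], TCP at [194.422, 620.256, 231.313] pointing down, gripper open.
Joint ranges: [-3.06, 3.06], [-0.37, 2.12], [-1.25, 1.32], [0.18, 2.47], [-1.1, 4.24], [0.23, 1.98], [-2.94, 2.94]. Speed limits (rad/s): [2.57, 2.57, 3.14, 3.14, 3.14, 3.14, 3.14].

## Interface

Orientations are given as [roll, pitch, yaw] about the fixed x, y, z axes, in that order (R = Rz(yaw) Ry(pitch) Rx(roll)).
In Python, from cell import ctrl gives the robot as it stands.
- The arm moves only by the shell command python3 -m crank 'ROWS' [OPENING]. ROWS is JSON, a list that holds one entry, the list of rows, each a list of 4 numbers: the shift along the tool's x, y, z normalised to -1 to 1, where 1 is 2.5 cm, then the turn about the tool's z normalised to -1 to 1, where 1 is 0.08 rad. In form: [[[dx, dy, dz, turn], ...]]. A call has 1 to 12 rows; each row shifts and turns the commanded pose from where the row before left it, along the tool's axes as they then stand; what a row does not reach is not made up. A row lasts 1/12 s, in which the tool goes at most 41.7 mm and 7.16 degrees, less where a joint would pass 70% of its speed; a pose out of reach is approached as far as the arm can. A call with a number of a shift or a turn outside -1 to 1 is refused whole. A call with a gripper value outside its range is refused whole. OPENING is the closure, from -1 (fully open) to 1 (shut), set as the call begins (- or left out, the last holds). The fingers move at their own pace and stop on an object; the grip force is fixed at half the most. Time passes only in rows, so rows that do not move let the fingers close. It gives the time, the measured TCP pose, the force, the opening and the grip force at its end, in the units of the state.
- ctrl.read_state(): the state, without advancing time (a new reading comes with each control period).
- ctrl.get_image(name): name is "scene" or "top" or "wrist"; returns a dict with "img" (400x640x3 uint8, red, green, blue), "intrinsics" (3x3 intrinsics, pixels), "extrinsics" (4x4, takes a point from camera to world coordinates). Camera axes: x right, y up, looking along -z (the intrinsics and any distortion apply to the point x, -y, -z); pixel columns grow to the right and rows downward; lengths in mm; the calibration is good to about 2 mm. A picture is of the moment at which its call begins. There is no depth.
- ctrl.finish_job(): hands the job in; it is judged then, once.
Trained networks look in the newest picture that a camera, given by its name, has taken for a name from the list of things; names that differ only in an ending like _2 or _b are one class to them, and where a whole thing is asked for, a point or a joint stands for the part that bears it (a point fixed in the world has none). Each returns a list of dicts, best first, with "confidence" (0 to 1); they miss things now and then, are a little off and sometimes report something else, mostly with a low value. They report only what shows in the picture. A call takes as long as a camera call.
- ctrl.find_in(camera, target): "position" ([row, column] in pixels, amid what is visible of it).
- ctrl.trace(camera, target): "mask" (400x640 bool, what is visible of it) and "position" ([row, column] in pixels, amid what is visible of it).
- ctrl.place_of(camera, target): "position" ([row, column] in pixels: a listed point, or the origin of a listed thing).
The state is a dict: "clock": time; "qpos": joint angles; "qd": joint speeds; "tau": joint torques, N m; "eef_pos": TCP position; "tool_rot": TCP orientation; "force": force on the tool from outside, world axes, zero at the start; "torque": the same for the moment, N m; "width": finger opening in mm; "gripper_force": force on a finger pad.
Only numpy, scipy, OpenCV 4.12 (cv2) and the standard library are available. Lean on these libraries where they do the work, as an engineer would, in place of code of your own. Each camera call takes 0.05 s, during which the arm holds its last target. There are 200 camera calls.

## Working session

There is one attempt and no reset: what is moved stays moved. The work goes in short steps, Python scripts to look and compute and a shell command to move; the robot and the scene stay as the last step left them, time stands still between calls to the robot, and variables do not carry over. Pictures are saved under pics/ and viewed, at most 10 in all, crops included, and the job is handed in when it is done.

```bash
ls; mkdir -p pics; cat > h.py <<'E'
from cell import ctrl
import numpy as np, cv2
def ray(im,px):
    K=np.array(im["intrinsics"]);E=np.array(im["extrinsics"])
    r,c=px; d=np.array([(c-K[0,2])/K[0,0],-(r-K[1,2])/K[1,1],-1.])
    d=E[:3,:3]@d; return E[:3,3],d/np.linalg.norm(d)
def atz(im,px,z):
    o,d=ray(im,px); return o+d*(z-o[2])/d[2]
def tri(rs):
    A=sum(np.eye(3)-np.outer(d,d) for o,d in rs);b=sum((np.eye(3)-np.outer(d,d))@o for o,d in rs)
    p=np.linalg.solve(A,b); return p,[np.linalg.norm((np.eye(3)-np.outer(d,d))@(p-o)) for o,d in rs]
E
python3 - <<'E'
from h import *
np.set_printoptions(precision=1,suppress=True)
ims={}
for c in ("scene","top","wrist"):
    ims[c]=ctrl.get_image(c); cv2.imwrite(f"pics/{c}0.png",ims[c]["img"][:,:,::-1])
    print(c,np.array(ims[c]["extrinsics"])[:3,3])
for t in ("grip","tub","tub_mid","tank","basket","basket_in","screwdriver","oil_can","jar"):
    rs=[]
    for c in ims:
        r=ctrl.place_of(c,t)[:2]
        for q in r: print(t,c,np.array(q["position"]),round(q["confidence"],2),atz(ims[c],q["position"],0))
        if r and c!="wrist" and r[0]["confidence"]>.4: rs.append(ray(ims[c],r[0]["position"]))
    if len(rs)>1: print("  TRI",t,*tri(rs))
s=ctrl.read_state();print(s)
E
cd pics; python3 -c "
import cv2,numpy as np
a=[cv2.imread(f'{c}0.png') for c in ('scene','top')]
cv2.imwrite('m0.png',cv2.resize(np.vstack(a),(480,600)))"
```

```text
pics
scene [1148.9  227.1  820.9]
top [ 478.9   -9.3 1142.8]
wrist [121.2 642.8 372.1]
grip scene [161.3 459.9] 0.93 [162.4 267.2   0. ]
grip top [258.  186.1] 0.94 [490.6 338.    0. ]
  TRI grip [488.  254.7 271.3] [np.float64(0.7952443233159614), np.float64(0.7952443233160869)]
tub scene [195.6 262.2] 0.69 [ 539.7 -257.8    0. ]
tub top [239.6 434.2] 0.63 [ 537.6 -257.     0. ]
  TRI tub [ 538.1 -258.1   -1.9] [np.float64(0.7727343070129931), np.float64(0.7727343070129838)]
tub_mid scene [191.7 263.2] 0.82 [ 524.4 -263.     0. ]
tub_mid top [239.2 436.9] 0.6 [ 538.6 -263.4    0. ]
  TRI tub_mid [ 536.5 -257.2   15. ] [np.float64(3.107578923721866), np.float64(3.1075789237217886)]
tank top [258.3 220.3] 0.66 [490.4 255.5   0. ]
basket scene [231.  436.7] 0.67 [473.1 255.6   0. ]
basket top [257.6 218.4] 0.94 [492.  260.1   0. ]
  TRI basket [491.7 254.8  22.6] [np.float64(0.006388071945242993), np.float64(0.006388071945258861)]
basket_in scene [235.6 437.4] 0.86 [488.  260.5   0. ]
basket_in top [256.8 219.3] 0.56 [493.9 258.    0. ]
  TRI basket_in [493.4 258.5   5.9] [np.float64(1
[... 208 characters left out ...]
t64(8.746356693239896), np.float64(8.746356693240063)]
oil_can scene [255.1 218.7] 0.8 [ 769.5 -258.3    0. ]
oil_can top [149.7 437.1] 0.81 [ 758.3 -270.3    0. ]
  TRI oil_can [ 761.6 -272.2  -18.9] [np.float64(2.6650906305170636), np.float64(2.665090630516938)]
jar top [145.5 238.1] 0.76 [768.1 221.5  -0. ]
{'clock': 1.5, 'qpos': array([-1.3,  0.6,  0. ,  1.5, -0. ,  1. , -0. ]), 'qd': array([-0.,  0.,  0., -0.,  0.,  0., -0.]), 'tau': array([  0. , -56.3,   1.2, -19.4,   0. ,   0. ,   0. ]), 'eef_pos': array([194.4, 620.3, 231.3]), 'tool_rot': array([ 3.1, -0. ,  2.8]), 'force': array([ 0.8,  0.7, -0.1]), 'torque': array([ 0., -0., -0.]), 'gripper_force': 0.0, 'width': 85.46532661579833}
```

View pics/m0.png

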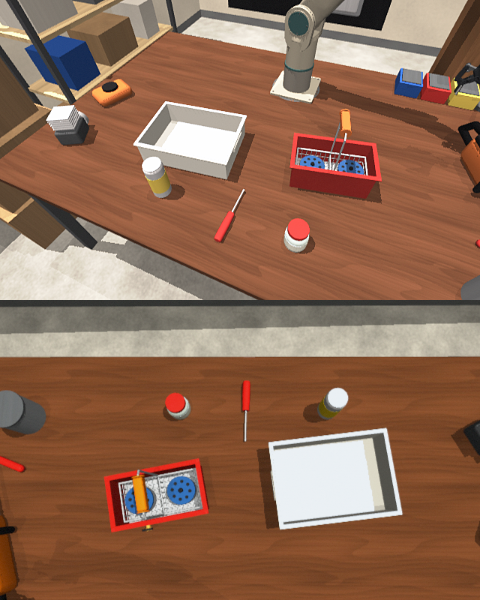

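The montage (480x600) shows the red tank with the basket at about (155,495) and the white tub at (335,478), both long along y and slightly turned. The bystanders stand on the far side. Next I measure the yaws.

```bash
python3 - <<'E'
from h import *
np.set_printoptions(precision=3,suppress=True)
im={c:ctrl.get_image(c) for c in("top","scene")}
def corners(c,t,z):
    r=ctrl.trace(c,t)
    if not r: print("none",c,t);return
    m=r[0]["mask"].astype(np.uint8); n,l,st,_=cv2.connectedComponentsWithStats(m); 
    ys,xs=np.where(m); P=np.array([atz(im[c],p,z)[:2] for p in zip(ys,xs)]).astype(np.float32)
    rc=cv2.minAreaRect(P); print(c,t,r[0]["confidence"],len(ys),rc, cv2.boxPoints(rc).round(0).tolist())
corners("top","tank",120);corners("top","tub",100);corners("scene","tub",100)
corners("top","grip",272);corners("scene","grip",272)
rs=[ray(im[c],ctrl.place_of(c,"grip")[0]["position"]) for c in im];print(tri(rs))
s=ctrl.read_state();print(s["tool_rot"],s["eef_pos"])
E
```

```text
top tank 0.83 5082 ((479.16314697265625, 252.84982299804688), (174.6309051513672, 284.0870361328125), 11.501862525939941) [[365.0, 375.0], [422.0, 96.0], [593.0, 131.0], [536.0, 409.0]]
top tub 0.85 19100 ((537.811279296875, -256.71484375), (255.11891174316406, 359.5359191894531), 7.1672773361206055) [[389.0, -94.0], [434.0, -451.0], [687.0, -419.0], [642.0, -62.0]]
scene tub 0.94 10563 ((568.6369018554688, -244.9520263671875), (317.1604919433594, 377.06451416015625), 7.209071636199951) [[388.0, -78.0], [435.0, -452.0], [750.0, -412.0], [702.0, -38.0]]
top grip 0.57 832 ((487.2481994628906, 254.03652954101562), (91.45684814453125, 32.5703125), 13.407629013061523) [[439.0, 259.0], [447.0, 228.0], [536.0, 249.0], [528.0, 280.0]]
scene grip 0.81 527 ((496.4276428222656, 255.7825164794922), (122.9277114868164, 33.07538986206055), 11.401970863342285) [[433.0, 260.0], [439.0, 227.0], [560.0, 252.0], [553.0, 284.0]]
(array([490.991, 255.434, 272.574]), [np.float64(2.3498506798072616), np.float64(2.349850679807034)])
[ 3.142 -0.     2.838] [194.413 620.259 231.326]
```

```bash
python3 -m crank '[[[0,0,-0.45,-0.79],[0,0,-0.45,-0.79],[0,0,-0.45,-0.79],[0,0,-0.45,-0.79],[0,0,-0.45,-0.79],[0,0,-0.45,-0.79],[0,0,-0.45,-0.79],[0,0,-0.45,-0.79],[-0.4,-0.8,0,0],[-0.4,-0.8,0,0],[-0.4,-0.8,0,0],[-0.4,-0.8,0,0]]]' -1
python3 -m crank '[[[-0.4,-0.8,0,0],[-0.4,-0.8,0,0],[-0.4,-0.8,0,0],[-0.4,-0.8,0,0],[-0.4,-0.8,0,0],[-0.4,-0.8,0,0],[-0.4,-0.8,0,0],[-0.4,-0.8,0,0],[-0.4,-0.8,0,0],[-0.4,-0.8,0,0],[-0.4,-0.8,0,0],[-0.4,-0.8,0,0]]]' -1
```

```text
clock: 2.95
eef_pos: [250.2, 549.1, 321.4]
tool_rot: [3.142, 0.0, -2.94]
force: [-0.0, 0.0, 0.5]
width: 85.0
gripper_force: 0.0
clock: 3.95
eef_pos: [415.9, 337.9, 321.5]
tool_rot: [3.141, 0.0, -2.94]
force: [0.5, 0.4, -0.0]
width: 85.1
gripper_force: 0.0
```

```bash
cat >> h.py <<'E'
def tool(p):  # world target -> remaining shift in tool units
    s=ctrl.read_state(); y=s["tool_rot"][2]; d=np.array(p)-s["eef_pos"]
    return np.array([d[0]*np.cos(y)+d[1]*np.sin(y), d[0]*np.sin(y)-d[1]*np.cos(y), -d[2]])/25
E
python3 - <<'E'
from h import *
np.set_printoptions(precision=2,suppress=True)
s=ctrl.read_state();print(s["eef_pos"],s["tool_rot"],s["clock"],s["force"])
im=ctrl.get_image("wrist");cv2.imwrite("pics/w1.png",im["img"][:,:,::-1])
r=ctrl.place_of("wrist","grip")[0];print(r,atz(im,r["position"],267))
r=ctrl.trace("wrist","grip")[0];P=np.array([atz(im,p,280)[:2] for p in zip(*np.where(r["mask"]))]).astype(np.float32);print(cv2.minAreaRect(P))
print(tool([489.5,255,246]))
E
```

```text
[415.89 337.87 321.46] [ 3.14  0.   -2.94] 3.95 [ 0.46  0.36 -0.01]
{'position': [288.5, 192.7], 'confidence': 0.93} [485.3  255.82 267.  ]
((473.9776306152344, 260.5140380859375), (88.66490173339844, 31.60923194885254), 10.7526273727417)
[-2.21 -3.79  3.02]
```

View pics/w1.png

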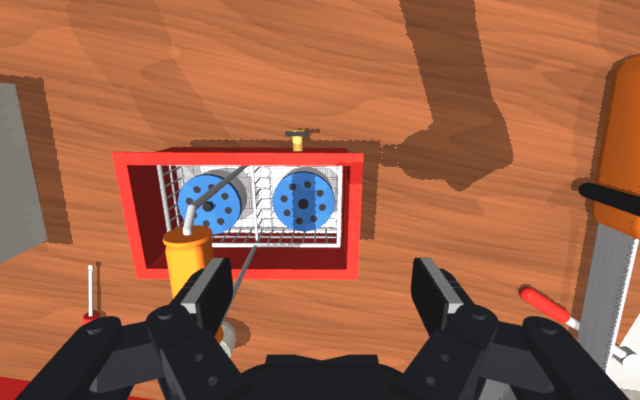

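The wrist view shows the orange sleeve centred near (192,288), with the tank edges parallel to the image, so the yaw fits. I move over it.

```bash
python3 -m crank '[[[-0.43,-0.76,0,0],[-0.43,-0.76,0,0],[-0.43,-0.76,0,0],[-0.43,-0.76,0,0],[-0.43,-0.76,0,0],[0,0,0,0],[0,0,0,0]]]' -1
python3 - <<'E'
from h import *
np.set_printoptions(precision=2,suppress=True)
s=ctrl.read_state();print(s["eef_pos"],s["tool_rot"],s["force"])
rs=[]
for c in ("wrist","scene","top"):
    im=ctrl.get_image(c);r=ctrl.place_of(c,"grip")
    if c=="wrist":cv2.imwrite("pics/w2.png",im["img"][:,:,::-1])
    if r: print(c,r[0],atz(im,r[0]["position"],266));rs.append(ray(im,r[0]["position"]))
print(tri(rs))
E
```

```text
clock: 4.68
eef_pos: [487.1, 256.7, 321.2]
tool_rot: [3.141, -0.0, -2.941]
force: [-1.1, 0.8, -0.1]
width: 85.8
gripper_force: 0.0
[487.07 256.65 321.21] [ 3.14 -0.   -2.94] [-1.08  0.82 -0.14]
wrist {'position': [222.2, 321.2], 'confidence': 0.81} [487.17 256.22 266.  ]
scene {'position': [163.2, 459.0], 'confidence': 0.83} [488.98 253.41 266.  ]
top {'position': [256.0, 187.5], 'confidence': 0.9} [491.56 254.72 266.  ]
(array([489.35, 254.87, 265.39]), [np.float64(2.3163310085325586), np.float64(1.6193369022074688), np.float64(2.220267498502261)])
```

View pics/w2.png

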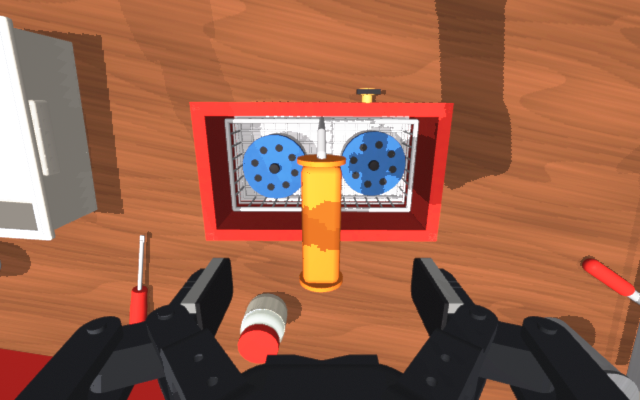

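The sleeve is centred between the fingers at (321,222), at z≈265 as expected. I descend and take a force baseline, then close.

```bash
python3 -m crank '[[[-0.05,0,0.5,0],[0,0.02,0.5,0],[0,0,0.5,0],[0,0,0.5,0],[0,0,0.5,0],[0,0,0.5,0],[0,0,0,0],[0,0,0,0]]]' -1
python3 -m crank '[[[0,0,0,0],[0,0,0,0],[0,0,0,0],[0,0,0,0],[0,0,0,0],[0,0,0,0],[0,0,0,0],[0,0,0,0]]]' 1
python3 -m crank '[[[0,0,-0.25,0],[0,0,-0.25,0],[0,0,-0.25,0],[0,0,-0.25,0],[0,0,-0.25,0],[0,0,-0.25,0],[0,0,-0.25,0],[0,0,-0.25,0],[0,0,0,0],[0,0,0,0],[0,0,0,0]]]'
cat >> h.py <<'E'
def look(cams=("scene","top"),ts=("grip","basket","basket_in")):
    np.set_printoptions(precision=1,suppress=True)
    R={t:[] for t in ts};F=[]
    for c in cams:
        im=ctrl.get_image(c);F.append(ctrl.read_state()["force"])
        for t in ts:
            r=ctrl.place_of(c,t);F.append(ctrl.read_state()["force"])
            if r and r[0]["confidence"]>.4: R[t].append(ray(im,r[0]["position"]))
    for t in ts:
        if len(R[t])>1: print(t,*tri(R[t]))
        else: print(t,len(R[t]))
    s=ctrl.read_state();F=np.array(F);print(s["clock"],s["eef_pos"],s["tool_rot"],"force",F.mean(0),F.std(0))
E
python3 -c "
from h import *
look()"
```

```text
clock: 5.65
eef_pos: [487.6, 257.6, 246.1]
tool_rot: [-3.141, -0.001, -2.939]
force: [-0.2, 0.4, 0.1]
width: 85.6
gripper_force: 0.0
clock: 6.32
eef_pos: [488.5, 256.5, 246.6]
tool_rot: [-3.141, 0.0, -2.941]
force: [0.4, -3.4, 2.7]
width: 25.3
gripper_force: 61.6
clock: 7.23
eef_pos: [488.2, 257.5, 296.4]
tool_rot: [3.141, 0.0, -2.94]
force: [-0.6, 2.4, -8.5]
width: 25.2
gripper_force: 61.7
grip [490.1 253.4 324.3] [np.float64(2.7764532115865674), np.float64(2.776453211586605)]
basket [489.5 248.1  56.6] [np.float64(2.9428723455256987), np.float64(2.942872345525707)]
basket_in [489.9 247.5  69.2] [np.float64(0.06554907331612758), np.float64(0.06554907331604061)]
7.6333 [488.1 257.2 296.2] [-3.1 -0.  -2.9] force [ 0.1  1.4 -8.5] [0.3 0.4 0.6]
```

Held, about 0.87 kg. A sideways force of +1.4 N in y, together with the foot displaced toward -y, says the heavy side is +y. I shift the hand +y so the basket hangs freely before it leaves the tank.

```bash
python3 -m crank '[[[0,0.1,0,0],[0,0.1,0,0],[0,0.1,0,0],[0,0.1,0,0],[0,0.1,0,0],[0,0.1,0,0],[0,0.1,0,0],[0,0.1,0,0],[0,0.1,0,0],[0,0.1,0,0],[0,0.1,0,0],[0,0.1,0,0]]]'
python3 -m crank '[[[0,0.1,0,0],[0,0.1,0,0],[0,0,0,0],[0,0,0,0],[0,0,0,0]]]'
python3 -c "
from h import *
look()
im=ctrl.get_image('wrist')['img'];cv2.imwrite('pics/w3.png',im[:,:,::-1])"
```

```text
clock: 8.63
eef_pos: [482.1, 286.8, 296.3]
tool_rot: [-3.141, -0.0, -2.94]
force: [0.6, 0.7, -8.7]
width: 25.0
gripper_force: 61.6
clock: 9.05
eef_pos: [481.2, 291.4, 296.3]
tool_rot: [-3.141, -0.0, -2.94]
force: [-0.0, 0.5, -9.5]
width: 25.4
gripper_force: 61.6
grip [483.  293.3 317.1] [np.float64(1.2180187608029034), np.float64(1.2180187608029978)]
basket [485.5 250.1  52.7] [np.float64(4.179033551171474), np.float64(4.179033551171418)]
basket_in 1
9.45 [481.1 291.5 296.3] [-3.1 -0.  -2.9] force [ 0.1  0.  -9. ] [0.6 0.6 0.5]
```

View pics/w3.png

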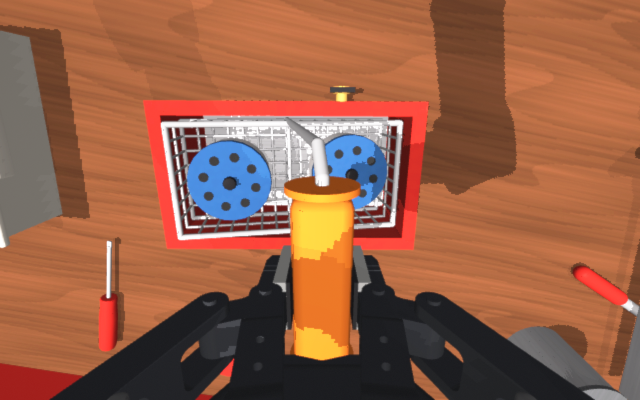

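The basket (165-405, 120-240) hangs tilted in the tank with its left (-y, light) end up and roughly zero side force. I lift it straight out.

```bash
python3 -m crank '[[[0,0.03,-0.2,0],[0,0,-0.4,0],[0,0,-0.5,0],[0,0,-0.5,0],[0,0,-0.5,0],[0,0,-0.5,0],[0,0,-0.5,0],[0,0,-0.5,0],[0,0,-0.5,0],[0,0,-0.5,0],[0,0,-0.4,0],[0,0,-0.2,0]]]'
cat > sw.py <<'E'
from h import *
# swing record: grip fixed by hand; basket_in pixel in a camera over ~1.2 s
import sys
n=int(sys.argv[1]);cam=sys.argv[2]
T=[];Y=[];F=[]
for i in range(n):
    im=ctrl.get_image(cam);s=ctrl.read_state();r=ctrl.place_of(cam,"basket")
    F.append(s["force"])
    if r and r[0]["confidence"]>.3:
        p=atz(im,r[0]["position"],s["eef_pos"][2]+19-257)
        y=s["tool_rot"][2];d=p-s["eef_pos"]
        T.append(s["clock"]);Y.append(d[0]*np.sin(y)-d[1]*np.cos(y))
T=np.array(T);Y=np.array(Y);w=2*np.pi/1.01
if len(T)>4:
    A=np.c_[np.ones_like(T),np.cos(w*T),np.sin(w*T)];x,res,_,_=np.linalg.lstsq(A,Y,rcond=None)
    print("offset tool-y mm",x[0],"amp",np.hypot(x[1],x[2]),"phase(max at t)",np.arctan2(x[2],x[1])/w,"rms",np.std(Y-A@x))
print(np.round(T,2),np.round(Y,1));s=ctrl.read_state();print(s["clock"],s["eef_pos"],s["tool_rot"],np.mean(F,0))
E
python3 sw.py 9 top
```

```text
clock: 10.5
eef_pos: [481.4, 292.6, 428.6]
tool_rot: [3.14, 0.003, -2.94]
force: [0.2, 0.1, -8.4]
width: 25.3
gripper_force: 61.6
offset tool-y mm -47.7288612362382 amp 3.2612858491965517 phase(max at t) -0.18881597325298896 rms 2.346522894058953
[10.55 10.65 10.75 10.85 10.95 11.05 11.15 11.25 11.35] [-51.7 -48.6 -42.  -47.1 -43.8 -47.3 -48.  -45.2 -52.3]
11.4 [480.98629665 292.24593724 426.31204884] [-3.14158285e+00  9.22374340e-06 -2.93982980e+00] [ 0.28629702 -0.0417194  -8.95663105]
```

```bash
python3 -m crank '[[[0.015,-0.24,0,0.012],[0.015,-0.24,0,0.012],[0.015,-0.24,0,0.012],[0.015,-0.24,0,0.012],[0.015,-0.24,0,0.012],[0.015,-0.24,0,0.012],[0.03,-0.48,0,0.024],[0.03,-0.48,0,0.024],[0.03,-0.48,0,0.024],[0.03,-0.48,0,0.024],[0.03,-0.48,0,0.024],[0.03,-0.48,0,0.024]]]'
python3 -m crank '[[[0.03,-0.48,0,0.024],[0.03,-0.48,0,0.024],[0.03,-0.48,0,0.024],[0.03,-0.48,0,0.024],[0.03,-0.48,0,0.024],[0.03,-0.48,0,0.024],[0.03,-0.48,0,0.024],[0.03,-0.48,0,0.024],[0.03,-0.48,0,0.024],[0.03,-0.48,0,0.024],[0.03,-0.48,0,0.024],[0.03,-0.48,0,0.024]]]'
python3 -m crank '[[[0.03,-0.48,0,0.024],[0.03,-0.48,0,0.024],[0.03,-0.48,0,0.024],[0.03,-0.48,0,0.024],[0.03,-0.48,0,0.024],[0.03,-0.48,0,0.024],[0.03,-0.48,0,0.024],[0.03,-0.48,0,0.024],[0.03,-0.48,0,0.024],[0.03,-0.48,0,0.024],[0.03,-0.48,0,0.024],[0.03,-0.48,0,0.024]]]'
python3 -m crank '[[[0.03,-0.48,0,0.024],[0.03,-0.48,0,0.024],[0.03,-0.48,0,0.024],[0.03,-0.48,0,0.024],[0.03,-0.48,0,0.024],[0.03,-0.48,0,0.024],[0.015,-0.24,0,0.012],[0.015,-0.24,0,0.012],[0.015,-0.24,0,0.012],[0.015,-0.24,0,0.012],[0.015,-0.24,0,0.012],[0.015,-0.24,0,0.012]]]'
python3 sw.py 11 top; python3 -c "
from h import *
look(ts=('grip','basket','basket_in','tub'))
a=[ctrl.get_image(c)['img'] for c in('top','scene')]
cv2.imwrite('pics/t4.png',cv2.resize(np.vstack(a),(480,600))[:,:,::-1])"
```

```text
clock: 12.4
eef_pos: [495.3, 183.4, 426.4]
tool_rot: [-3.142, 0.0, -2.958]
force: [-0.6, 0.2, -8.7]
width: 25.4
gripper_force: 61.6
clock: 13.4
eef_pos: [511.3, 40.4, 426.3]
tool_rot: [-3.142, -0.0, -2.98]
force: [-0.3, -0.7, -8.9]
width: 25.1
gripper_force: 61.6
clock: 14.4
eef_pos: [524.0, -103.3, 426.3]
tool_rot: [-3.142, -0.0, -3.003]
force: [0.9, -0.3, -9.3]
width: 24.8
gripper_force: 61.6
clock: 15.4
eef_pos: [531.4, -210.3, 426.3]
tool_rot: [3.141, -0.0, -3.02]
force: [-0.1, 0.1, -9.0]
width: 25.3
gripper_force: 61.6
offset tool-y mm -44.89970643487431 amp 1.3697710722160021 phase(max at t) -0.1216297339288949 rms 2.5969252654199035
[15.45 15.55 15.65 15.75 15.85 15.95 16.05 16.15 16.25 16.35 16.45] [-46.2 -43.7 -47.7 -47.8 -44.5 -39.5 -42.6 -47.8 -46.6 -41.3 -47.3]
16.5 [ 531.34750537 -210.10248662  426.28990545] [-3.14157675e+00  8.99211626e-06 -3.02053242e+00] [-0.03162471 -0.24051533 -8.85323638]
grip [ 532.5 -207.   449.3] [np.float64(1.5384778831212556), np.float64(1.5384778831212782)]
basket [ 533.2 -253.6  191.7] [np.float64(0.3303850166092664), np.float64(0.3303850166093223)]
basket_in [ 537.3 -254.6  194.6] [np.float64(0.08848197902075432), np.float64(0.08848197902067594)]
tub [ 532.9 -265.6  -12.8] [np.float64(2.633308873603445), np.float64(2.633308873603536)]
17.0 [ 531.3 -210.   426.3] [ 3.1 -0.  -3. ] force [ 0.2  0.1 -8.7] [0.4 0.7 0.5]
```

View pics/t4.png

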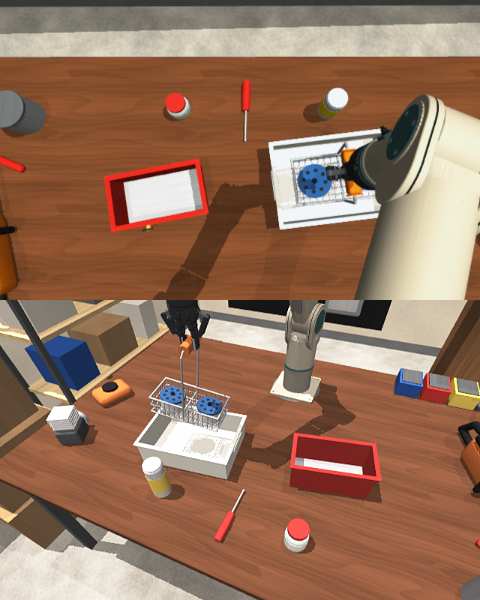

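The basket hangs tilted over the tub (top view around (320,178)), still, with its centre within about 4 mm of the tub's middle. I make a tiny slow correction, then hold for over 3 s.

```bash
python3 -m crank '[[[-0.005,-0.01,0,0],[-0.005,-0.01,0,0],[-0.005,-0.01,0,0],[-0.005,-0.01,0,0],[-0.005,-0.01,0,0],[-0.005,-0.01,0,0],[-0.005,-0.01,0,0],[-0.005,-0.01,0,0],[-0.005,-0.01,0,0],[-0.005,-0.01,0,0],[-0.005,-0.01,0,0],[-0.005,-0.01,0,0]]]'
for i in 1; do python3 -m crank '[[[0,0,0,0],[0,0,0,0],[0,0,0,0],[0,0,0,0],[0,0,0,0],[0,0,0,0],[0,0,0,0],[0,0,0,0],[0,0,0,0],[0,0,0,0],[0,0,0,0],[0,0,0,0]]]'; done
python3 -m crank '[[[0,0,0,0],[0,0,0,0],[0,0,0,0],[0,0,0,0],[0,0,0,0],[0,0,0,0],[0,0,0,0],[0,0,0,0],[0,0,0,0],[0,0,0,0],[0,0,0,0],[0,0,0,0]]]' >/dev/null
python3 sw.py 12 scene; python3 sw.py 11 top
python3 -m crank '[[[0,0,0,0],[0,0,0,0],[0,0,0,0],[0,0,0,0],[0,0,0,0],[0,0,0,0]]]'
```

```text
clock: 18.1
eef_pos: [533.2, -212.9, 426.3]
tool_rot: [3.142, -0.0, -3.02]
force: [-0.0, 0.0, -8.9]
width: 24.8
gripper_force: 61.6
clock: 19.1
eef_pos: [533.2, -212.8, 426.3]
tool_rot: [3.142, -0.0, -3.02]
force: [0.1, -0.8, -9.2]
width: 25.0
gripper_force: 61.6
offset tool-y mm -44.71403176076577 amp 1.2931292598666715 phase(max at t) -0.30897012500233123 rms 3.7314974989259935
[20.15 20.25 20.35 20.45 20.55 20.65 20.75 20.85 20.95 21.05 21.15 21.25] [-44.1 -51.3 -39.7 -52.3 -46.5 -39.5 -45.3 -44.6 -42.8 -46.5 -42.2 -42.6]
21.3 [ 533.19159022 -212.86806788  426.29002648] [-3.14159219e+00 -1.21124218e-05 -3.02048967e+00] [-0.08569921  0.09434271 -8.81031636]
offset tool-y mm -49.563362709301835 amp 6.243550030623318 phase(max at t) 0.17950794681192508 rms 10.017753800320234
[21.35 21.45 21.55 21.65 21.75 21.85 21.95 22.05 22.15 22.25 22.35] [-41.8 -45.3 -49.6 -50.7 -46.3 -44.  -82.9 -43.1 -43.8 -45.2 -47.1]
22.4 [ 533.18873853 -212.86192441  426.28887757] [-3.14156335e+00 -3.39230782e-05 -3.02043209e+00] [ 0.13791394 -0.18915445 -9.20154396]
clock: 22.9
eef_pos: [533.2, -212.8, 426.3]
tool_rot: [3.141, -0.0, -3.02]
force: [-0.6, -0.4, -9.5]
width: 25.5
gripper_force: 61.6
```

Held dead still for 4.5 s. Now I lower to just above contact.

```bash
python3 -m crank '[[[0,0,0.2,0],[0,0,0.5,0],[0,0,0.6,0],[0,0,0.6,0],[0,0,0.6,0],[0,0,0.6,0],[0,0,0.6,0],[0,0,0.6,0],[0,0,0.6,0],[0,0,0.5,0],[0,0,0.3,0],[0,0,0.2,0]]]'
python3 -m crank '[[[0,0,0.03,0],[0,0,0.03,0],[0,0,0.03,0],[0,0,0,0]]]'
python3 -c "
from h import *
look()"
```

```text
clock: 23.9
eef_pos: [532.7, -212.6, 277.6]
tool_rot: [3.141, -0.002, -3.02]
force: [0.5, -0.0, -8.2]
width: 25.0
gripper_force: 61.6
clock: 24.23
eef_pos: [533.7, -213.0, 277.2]
tool_rot: [-3.141, 0.002, -3.02]
force: [-0.5, 0.3, -9.3]
width: 25.0
gripper_force: 61.6
grip [ 532.4 -211.5  297. ] [np.float64(1.9909102985400788), np.float64(1.9909102985400304)]
basket [ 537.  -262.9   38. ] [np.float64(1.3449637737071516), np.float64(1.344963773707087)]
basket_in [ 541.2 -263.    41.7] [np.float64(0.6984859437324621), np.float64(0.6984859437324763)]
24.6333 [ 533.2 -212.9  276.6] [-3.1  0.  -3. ] force [ 0.1 -0.  -8.9] [0.5 0.3 0.5]
```

```bash
python3 -m crank '[[[0,0,0.1,0],[0,0,0.1,0],[0,0,0.1,0],[0,0,0.1,0],[0,0,0,0],[0,0,0,0]]]'
python3 -m crank '[[[0,0,0.08,0],[0,0,0,0],[0,0,0,0]]]'
python3 -m crank '[[[0,0,0.08,0],[0,0,0,0],[0,0,0,0]]]'
python3 -c "
from h import *
look()"
```

```text
clock: 25.13
eef_pos: [533.0, -212.8, 266.2]
tool_rot: [3.141, -0.001, -3.021]
force: [0.1, 0.0, -8.8]
width: 25.0
gripper_force: 61.6
clock: 25.38
eef_pos: [533.2, -212.9, 264.5]
tool_rot: [3.142, -0.0, -3.02]
force: [-0.3, -0.6, -8.8]
width: 25.2
gripper_force: 61.7
clock: 25.63
eef_pos: [533.6, -214.3, 263.8]
tool_rot: [-3.139, 0.002, -3.021]
force: [-1.7, -3.1, 1.1]
width: 25.1
gripper_force: 62.9
grip [ 534.9 -207.   292.6] [np.float64(0.9045364682784729), np.float64(0.9045364682783456)]
basket [ 535.8 -253.6   19.1] [np.float64(4.967495918466943), np.float64(4.967495918466754)]
basket_in [ 543.  -261.9   27.3] [np.float64(0.05529911994519372), np.float64(0.055299119945146226)]
26.0333 [ 533.8 -214.1  263.8] [-3.1  0.  -3. ] force [-1.6 -4.2  4.5] [0.7 0.7 1.7]
```

Contact at TCP z≈264 as predicted. I follow the levelling arc: sideways to the light side (-tool y) while descending.

```bash
python3 -m crank '[[[0,-0.1,0,0],[0,-0.1,0.01,0],[0,-0.1,0.02,0],[0,-0.1,0.02,0],[0,0,0,0]]]'
python3 -m crank '[[[0,-0.1,0.03,0],[0,-0.1,0.03,0],[0,-0.1,0.03,0],[0,-0.08,0.03,0],[0,0,0,0]]]'
python3 -c "
from h import *
look(cams=('scene',),ts=('grip',))"
```

```text
clock: 26.45
eef_pos: [534.4, -223.5, 261.1]
tool_rot: [-3.141, -0.0, -3.021]
force: [-0.8, -4.0, 1.9]
width: 25.3
gripper_force: 63.2
clock: 26.87
eef_pos: [535.5, -232.8, 258.0]
tool_rot: [-3.141, -0.0, -3.021]
force: [0.1, -3.4, 1.8]
width: 25.1
gripper_force: 63.2
grip 0
26.9667 [ 535.5 -232.3  258.2] [ 3.1 -0.  -3. ] force [-0.9 -3.4  1.9] [0.4 0.4 0.2]
```

```bash
python3 -m crank '[[[0,-0.1,0.03,0],[0,-0.1,0.035,0],[0,-0.1,0.035,0],[0,-0.08,0.035,0],[0,0,0,0]]]'
python3 -m crank '[[[0,-0.1,0.035,0],[0,-0.1,0.04,0],[0,-0.09,0.04,0],[0,-0.08,0.04,0],[0,0,0,0]]]'
python3 -c "
from h import *
look()
im=ctrl.get_image('scene')['img'][100:300,150:400];cv2.imwrite('pics/s5.png',cv2.resize(im,(750,600))[:,:,::-1])"
```

```text
clock: 27.38
eef_pos: [536.5, -242.3, 254.6]
tool_rot: [-3.141, -0.0, -3.021]
force: [-1.1, -2.9, 0.6]
width: 25.2
gripper_force: 63.1
clock: 27.8
eef_pos: [537.7, -251.6, 250.8]
tool_rot: [-3.141, -0.0, -3.021]
force: [-1.4, -3.1, 1.7]
width: 25.1
gripper_force: 63.1
grip [ 538.8 -247.5  271.2] [np.float64(2.2969569631616045), np.float64(2.296956963161674)]
basket 1
basket_in [ 541.3 -259.4   20. ] [np.float64(0.5386203948358383), np.float64(0.5386203948358406)]
28.2 [ 537.8 -250.8  251.1] [-3.1  0.  -3. ] force [-1.3 -3.4  1.4] [0.2 0.4 0.4]
```

View pics/s5.png

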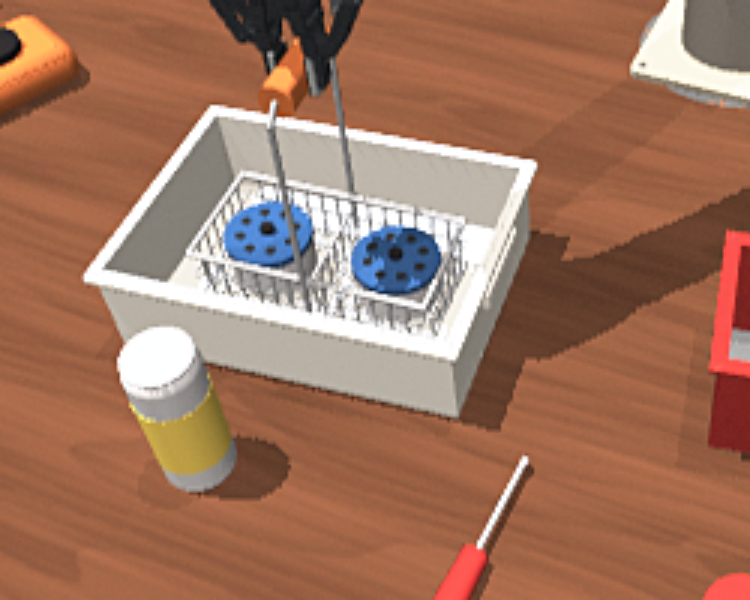

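The crop shows the basket nearly level inside the tub (tins at (268,232) and (395,258)), with clear gaps to the walls. I finish the last 9 mm of the arc.

```bash
python3 -m crank '[[[0,-0.08,0.035,0],[0,-0.08,0.035,0],[0,-0.08,0.035,0],[0,-0.07,0.035,0],[0,0,0,0],[0,0,0,0]]]'
python3 -m crank '[[[0,-0.02,0.02,0],[0,0,0,0],[0,0,0,0]]]'
python3 -c "
from h import *
look()"
```

```text
clock: 28.75
eef_pos: [538.6, -258.7, 247.7]
tool_rot: [3.141, -0.0, -3.021]
force: [-3.2, -2.3, 3.9]
width: 24.9
gripper_force: 63.3
clock: 29.0
eef_pos: [538.8, -258.8, 247.7]
tool_rot: [3.141, 0.0, -3.02]
force: [-3.6, -1.6, 6.9]
width: 25.0
gripper_force: 63.8
grip [ 538.4 -226.6  273.1] [np.float64(25.92373733662498), np.float64(25.923737336625095)]
basket [ 539.4 -259.4   10. ] [np.float64(3.5983686910315864), np.float64(3.598368691031602)]
basket_in [ 543.6 -257.1   15.4] [np.float64(2.38067801198046), np.float64(2.380678011980432)]
29.4 [ 538.7 -258.7  247.7] [ 3.1  0.  -3. ] force [-3.5 -2.   7. ] [0.6 0.6 0.5]
```

It stands flat: z stopped at 247.7 with 7 N, well under limits. I release and withdraw straight up.

```bash
python3 -m crank '[[[0,0,-0.02,0],[0,0,0,0],[0,0,0,0],[0,0,0,0],[0,0,0,0],[0,0,0,0],[0,0,0,0],[0,0,0,0]]]' -1
python3 -m crank '[[[0,0,-0.1,0],[0,0,-0.3,0],[0,0,-0.5,0],[0,0,-0.5,0],[0,0,-0.5,0],[0,0,-0.5,0],[0,0,-0.5,0],[0,0,-0.5,0],[0,0,-0.5,0],[0,0,-0.3,0],[0,0,0,0],[0,0,0,0]]]'
python3 -c "
from h import *
look(ts=('grip','basket','basket_in','tub','screwdriver','oil_can','jar'))
a=[ctrl.get_image(c)['img'] for c in('top','scene')]
cv2.imwrite('pics/e6.png',cv2.resize(np.vstack(a),(480,600))[:,:,::-1])"
```

```text
clock: 30.07
eef_pos: [538.8, -258.9, 247.5]
tool_rot: [3.141, -0.0, -3.02]
force: [-1.2, 0.1, 0.2]
width: 85.3
gripper_force: 0.0
clock: 31.07
eef_pos: [538.9, -259.1, 352.9]
tool_rot: [-3.141, 0.001, -3.021]
force: [-0.1, -1.1, -0.7]
width: 85.5
gripper_force: 0.0
grip [ 537.5 -258.5  267.2] [np.float64(1.6887846057006146), np.float64(1.6887846057005331)]
basket [ 539.2 -260.6   -1.3] [np.float64(0.6978810288592557), np.float64(0.697881028859098)]
basket_in [ 542.1 -263.4    2.6] [np.float64(1.6262714185164087), np.float64(1.6262714185162)]
tub 1
screwdriver [ 553.8 -249.6 -469. ] [np.float64(110.1112522732185), np.float64(110.11125227321843)]
oil_can [ 770.1 -272.   -16.8] [np.float64(3.504047437949973), np.float64(3.504047437950103)]
jar [767.5 217.7  -3.9] [np.float64(2.8031876395704183), np.float64(2.8031876395704924)]
31.8667 [ 538.8 -259.   352.5] [ 3.1 -0.  -3. ] force [-0.2  0.2 -0. ] [0.4 0.4 0.4]
```

View pics/e6.png

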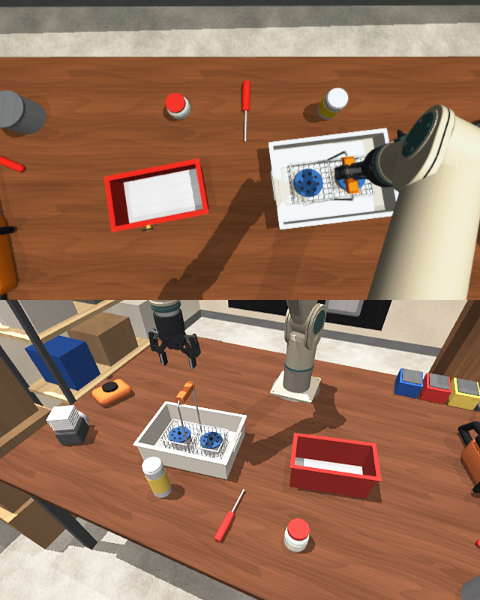

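The basket stands level in the tub (scene view around (195,440)) with the hand clear above it, and the bystanders are unmoved.

```bash
python3 -c "
from cell import ctrl
print(ctrl.finish_job())"
```

```text
the job is handed in; nothing more can be done
None
```

I carried the basket to the tub, where it hung still for over 4 s, set it flat near the middle and let go; the hand is clear, the bystanders look unmoved, and the job was handed in at about 32 s of the allowed 62 s.

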